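Draw the spent fuse cartridge from its deep well with the T-bar picker

TASK

Take the yellow-handled picker from its fork and with it draw the spent, orange-capped fuse cartridge up out of its deep well: feel gently for the bottom of the cap's recess, since nobody has measured how far the picker's rod is drawn out, then turn the T-bar about a quarter turn to lock it under the cap and lift. Lower the cartridge gently into the green nest with the picker so that it stands upright in the pocket, free the picker and hang it back in its fork. The ceramic is brittle: let the picker touch down slowly and press lightly (never over 40 N, not even for an instant), do not touch the cartridge with the gripper, and leave the two blue-capped cartridges and the other things on the bench where they are.

Things in the scene. Friction and masses are not known exactly. Their poses are not given: they have to be found in the camera images.
- fuse_block: grey fixed block, 60 (x) x 184 (y) x 120 mm tall; origin: centre of its underside. Three 40 x 40 mm wells, open on top, 110 mm deep, at y = -56, 0, +56 mm, x = 0. A spring contact low in each +x wall presses the cartridge against the -x wall (so 2 mm off centre); drawing it out rubs with 3 to 9 N besides its weight, then it hangs free.
- spent_mid (a point): centre (half-way up) of the spent cartridge with the ORANGE cap, in one of the three wells (which one varies). White ceramic, 36 x 36 mm, 45 mm tall, 0.1 to 0.2 kg. z is up, x runs along the slot in its cap. The cap plate's top is 22.5 mm above this point.
- spent: the spent cartridge; origin: centre of its underside. Cap plate 4 mm thick, with a central through slot 26 mm (x) x 11 mm (y); under it a recess 28 x 28 mm, 11 mm high, its flat bottom 30 mm above this origin. A T-bar let through the slot to the bottom and raised 2 mm turns freely and catches under the plate. Hanging from it, the cartridge can turn somewhat.
- good1_mid (a point): centre of a good cartridge, same shape with a BLUE cap, in another well; to be left in place
- good2_mid (a point): centre of the other good cartridge, BLUE cap, in the remaining well; to be left in place
- picker_grip (a point): centre of the picker's yellow handle, where to grip it: 26 mm (x) x 18 mm (y), 48 mm tall (24 mm up and down from here); z is up. Below the handle a round collar 34 mm wide, 6 mm thick, whose underside (30 mm below this point) rests on the fork; then a sleeve 12 mm thick and 50 mm long; then the rod.
- picker: the picker (0.19 kg), hanging upright; origin: on its axis at the collar's underside. A 7 mm rod comes out of the sleeve; at its end a T-bar 7 mm thick, round-ended, 22 mm long, along the handle's x. The rod is telescopic: the T-bar's lowest point is 109.5 to 139.5 mm below this origin, different each time, unmeasured. It is stiff: no slip below 50 N.
- fork_seat (a point): where the collar rests on the red fork stand: middle of the fork, top of its prongs, 160 mm above the bench. Prongs 8 mm thick, gap 18 mm, open towards -x (roughly to the robot), prong ends 26 mm from here; post on +x, no higher. The picker comes out by raising it a few mm and drawing it out towards -x, and goes back the other way, at any yaw. Base plate 110 x 100 mm.
- nest_floor (a point): centre of the floor of the pocket in the green nest, 10 mm above the bench. The pocket is 44 x 44 mm, sides along x and y, 14 mm deep with a 3 mm chamfered mouth; the cartridge fits in any of its four quarter turns.
- nest: the green nest, a fixed block 90 x 90 x 24 mm; origin: centre of its underside on the bench
- tin: bystander: paint tin, 72 mm wide, 85 mm tall, origin at the centre of its underside
- jar: bystander: ink jar, 60 mm wide, 75 mm tall, origin at the centre of its underside
- screwdriver: bystander: screwdriver lying on the bench
- wrench: bystander: wrench lying on the bench
- tape: bystander: black ring like a tape reel, 90 mm wide, 24 mm tall, origin at the centre of its underside

How it is judged:
By the outcome, as a careful person would: the job done as asked, in the order asked, and still so for the second after the job is handed in, with the robot touching nothing.
It also fails if it takes over 72 s, if anything falls off the work surface, if the arm or the gripper's body presses on something with over 40 N, if the wrist force passes 120 N, or if a joint passes its speed limit or range.

ROBOT

A 6-joint arm with a two-finger parallel gripper is mounted at the origin on the work surface. World frame = base frame: x ahead of the robot, y to its left, z up, the work surface at z = 0. Lengths are in m, angles in rad, forces in N, time in s.
With the tool pointing down it reaches from about 0.375 to 0.975 m from the base axis. Payload 3.8 kg.
Tool frame: the origin (TCP) lies midway between the tips of the shut fingers; the grasp point (between the pads) lies 19 mm behind it; z points along the fingers, y is the direction in which the jaws open and shut (so a half turn about z gives the same grasp; the last joint's range is limited). The gripper opens to 85 mm and grips with 20 to 120 N. Pads are 22 mm wide; open, the fingers measure 114 mm over their backs; the gripper's body (76 mm by 85 mm) begins 54 mm behind the grasp point. The pads swing forward as they close: fully open they stand 13 mm farther back than shut.
Start: joints at [1.306, 0.264, 1.604, -0, 1.274, -0.037], TCP at [0.152, 0.658, 0.2] pointing down, gripper open.
Joint ranges: [-2.63, 2.63], [-0.94, 2.18], [0.31, 2.57], [-1.31, 4.45], [0, 2.66], [-2.55, 2.55]. Speed limits (rad/s): [2.57, 2.57, 3.14, 3.14, 3.14, 3.14].

INTERFACE

Orientations are given as a rotation vector (axis times angle).
In Python, from workcell import bot gives the robot as it stands.
- The arm moves only by the shell command python3 -m inch 'ROWS' [FORCE]. ROWS is JSON, a list of rows, each an object of numbers: "dx", "dy", "dz": the shift along the tool's x, y, z in m; "ax", "ay", "az": the turn, a rotation vector about the tool's x, y, z in degrees; "fingers": the opening, from -1 (shut) to 1 (fully open). A call has 1 to 20 rows; each row is the pose to reach, as a shift and turn from the pose measured when the call began, along the tool's axes at that moment; what a row does not reach only later rows make up. A row lasts 1/8 s, in which the tool goes at most 62.5 mm and 10.7 degrees, less where a joint would pass 70% of its speed; a pose out of reach is approached as far as the arm can. A call with a gripper value outside its range is refused whole. The fingers move at their own pace and stop on an object; FORCE is the grip in N (left out, the last holds). Time passes only in rows, so rows that repeat a pose let the fingers close. It gives the time, the measured TCP pose, the force and the opening at its end, in the units of the state.
- bot.read_state(): the state, without advancing time (a new reading comes with each control period).
- bot.read_camera(name): name is "side" or "top" or "wrist"; returns (picture, depth): 420x560x3 uint8, blue, green, red; 420x560 float32, m along the optical axis (not along the pixel's ray), 0 where there is no reading.
- bot.get_calibration(name): a dict with "intrinsics" (3x3 intrinsics, pixels), "distortion" ([k1, k2, p1, p2, k3] as OpenCV has them; the pictures are not rectified), "view" (4x4, takes a point from world to camera coordinates). Camera axes: x right, y down, z forward; pixel columns grow to the right and rows downward; lengths in m; the calibration is good to about 2 mm. A picture is of the moment at which its call begins: read the wrist's pose just before it. get_calibration takes no time and is no camera call; for the wrist camera it gives the pose at the moment of the call.
- bot.finish_job(): hands the job in, once; it reports no verdict.
Trained networks look in the newest picture that a camera, given by its name, has taken for a name from the list of things; names that differ only in an ending like _2 or _b are one class to them, and where a whole thing is asked for, a point or a joint stands for the part that bears it (a point fixed in the world has none). Each returns a list of dicts, best first, with "p" (0 to 1); they miss things now and then, are a little off and sometimes report something else, mostly with a low value. They report only what shows in the picture. A call takes as long as a camera call.
- bot.masks_of(camera, thing): "region" (420x560 bool, what is visible of it) and "box" ([left, top, right, bottom] in pixels, round what is visible of it).
The state is a dict: "time": time; "q": joint angles; "joint_vel": joint speeds; "joint_torque": joint torques, N m; "tool_pos": TCP position; "tcp_rot": TCP orientation; "wrist_force": force on the tool from outside, world axes, zero at the start; "torque": the same for the moment, N m; "width": opening from 0.0 (shut) to 1.0 (fully open).
Only numpy, scipy, OpenCV 4.12 (cv2) and the standard library are available. Lean on these libraries where they do the work, as an engineer would, in place of code of your own. Each camera call takes 0.05 s, during which the arm holds its last target. There are 200 camera calls.

## Working session

There is one attempt and no reset: what is moved stays moved. The work goes in short steps, Python scripts to look and compute and a shell command to move; the robot and the scene stay as the last step left them, time stands still between calls to the robot, and variables do not carry over. Pictures are saved under pics/ and viewed, about 8 in all and at most 12, crops included, and the job is handed in when it is done.

```bash
mkdir -p pics; ls; cat > h.py <<'E'
import numpy as np, cv2
from scipy.spatial.transform import Rotation as R
from workcell import bot
def cal(n):
    c=bot.get_calibration(n); return np.array(c["intrinsics"]),np.array(c["distortion"]),np.array(c["view"])
def cloud(n,depth,mask,c=None):
    K,D,V=c or cal(n)
    m=mask&(depth>0); v,u=np.nonzero(m); z=depth[m]
    p=cv2.undistortPoints(np.c_[u,v].astype(np.float64)[:,None],K,D)[:,0]
    P=np.c_[p*z[:,None],z]
    return (P-V[:3,3])@V[:3,:3]
def proj(n,X,c=None):
    K,D,V=c or cal(n)
    return cv2.projectPoints(np.atleast_2d(np.array(X,float)),cv2.Rodrigues(V[:3,:3])[0],V[:3,3],K,D)[0][:,0]
E
python3 - <<'E'
from h import *
s=bot.read_state(); print({k:np.round(v,3) for k,v in s.items()})
ims=[]
for n in ["top","side"]:
    im,d=bot.read_camera(n); ims.append(im); c=cal(n)
    K,D,V=c; print(n,"cam at",np.round(-V[:3,:3].T@V[:3,3],3))
    np.save(f"{n}.npy",d)
    for t in ["fuse_block","spent_mid","good1_mid","picker_grip","picker","fork_seat","nest","tin","jar","tape","screwdriver","wrench"]:
        for r in bot.masks_of(n,t)[:2]:
            if r["p"]<.3: continue
            P=cloud(n,d,r["region"],c)
            if len(P)<5: continue
            print(n,t,round(r["p"],2),r["box"],"med",np.round(np.median(P,0),3),"lo",np.round(np.percentile(P,2,0),3),"hi",np.round(np.percentile(P,98,0),3))
for n,im in zip(["top","side"],ims): cv2.imwrite(f"pics/{n}0.png",im)
E
```

```text
pics
{'time': np.float64(0.0), 'q': array([ 1.306,  0.265,  1.605, -0.   ,  1.274, -0.037]), 'joint_vel': array([ 0.   , -0.001, -0.001, -0.002,  0.   , -0.001]), 'joint_torque': array([-0.0000e+00, -5.1512e+01, -3.6731e+01,  0.0000e+00,  1.3000e-02,
        0.0000e+00]), 'tool_pos': array([0.152, 0.657, 0.199]), 'tcp_rot': array([-3.570e-01, -3.121e+00,  3.000e-03]), 'wrist_force': array([-0.09 ,  0.503,  0.397]), 'torque': array([-0.007, -0.002,  0.034]), 'width': np.float64(0.996)}
top cam at [0.434 0.014 1.102]
top fuse_block 0.78 [245.4, 162.8, 339.6, 225.8] med [ 0.569 -0.029  0.108] lo [ 0.53  -0.117  0.003] hi [0.62  0.061 0.123]
top spent_mid 0.59 [309.3, 188.8, 326.7, 203.0] med [ 0.573 -0.087  0.054] lo [ 0.554 -0.103  0.037] hi [ 0.588 -0.064  0.121]
top good1_mid 0.75 [256.2, 176.4, 273.4, 195.3] med [0.599 0.025 0.053] lo [0.586 0.008 0.037] hi [0.611 0.039 0.058]
top good1_mid 0.61 [252.7, 100.9, 281.9, 133.2] med [0.733 0.017 0.073] lo [ 0.713 -0.01   0.012] hi [0.764 0.043 0.078]
top picker_grip 0.73 [424.9, 203.3, 466.6, 227.1] med [ 0.522 -0.312  0.192] lo [ 0.509 
[... 2030 characters left out ...]
7.2, 421.6, 230.9] med [ 0.414 -0.132  0.017] lo [ 0.286 -0.147 -0.002] hi [ 0.471 -0.126  0.025]
side jar 0.64 [182.3, 203.9, 213.8, 246.2] med [0.731 0.037 0.05 ] lo [0.712 0.002 0.005] hi [0.763 0.05  0.075]
side jar 0.6 [232.0, 165.9, 263.8, 191.0] med [ 0.721 -0.219  0.005] lo [ 0.665 -0.261 -0.001] hi [ 0.772 -0.177  0.008]
side tape 0.92 [320.6, 298.5, 373.4, 353.3] med [0.39  0.162 0.021] lo [0.348 0.116 0.   ] hi [0.43  0.201 0.025]
side screwdriver 0.71 [333.7, 207.2, 420.2, 230.2] med [ 0.413 -0.133  0.017] lo [ 0.286 -0.15  -0.001] hi [ 0.471 -0.126  0.025]
side wrench 0.55 [232.1, 164.0, 265.3, 189.2] med [ 0.717 -0.216  0.005] lo [ 0.664 -0.261 -0.001] hi [ 0.773 -0.177  0.008]
```

```bash
python3 - <<'E'
import cv2,numpy as np
t=cv2.imread("pics/top0.png")
a=cv2.resize(t[150:240,235:345],(550,450),interpolation=cv2.INTER_CUBIC)
b=cv2.resize(t[180:255,395:470],(250,250)); c=cv2.resize(t[195:260,105:175],(250,232))
o=np.zeros((500,800,3),np.uint8);o[:450,:550]=a;o[:250,550:]=b;o[250:482,550:]=c
cv2.imwrite("pics/crop1.png",o)
E
```

```text
(no output)
```

View pics/top0.png

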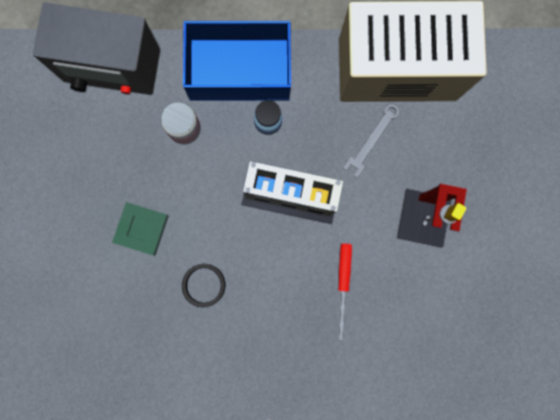

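View pics/crop1.png

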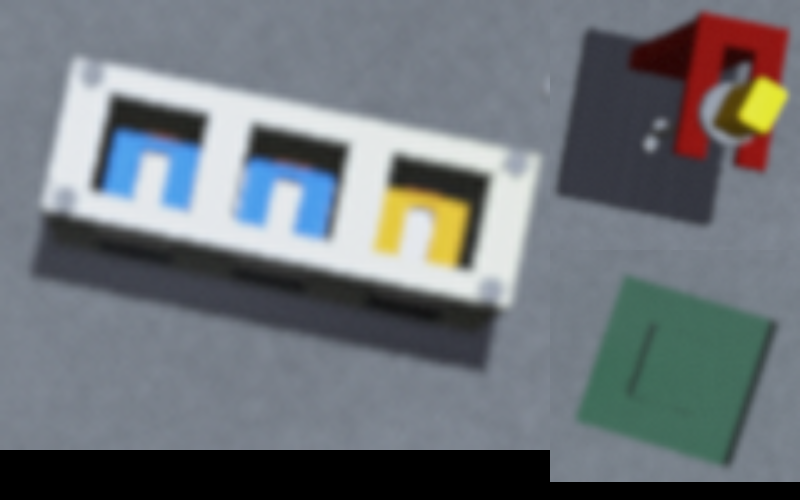

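The top view shows the orange cap in the right-hand (-y) well, near (320,195). The picker is at (458,212) in the fork, which opens downward in the image (-x), and the nest is at (140,228). Next I'll fit the poses from the depth.

```bash
cat > fit.py <<'E'
from h import *
def rect(P):
    (c,(w,h),a)=cv2.minAreaRect((P[:,:2]*1000).astype(np.float32)); return np.round(c,1),np.round((w,h),1),round(a,1)
E
python3 - <<'E'
from fit import *
for n in ["top","side"]:
    im=cv2.imread(f"pics/{n}0.png"); d=np.load(f"{n}.npy"); hsv=cv2.cvtColor(im,cv2.COLOR_BGR2HSV)
    P=cloud(n,d,np.ones(d.shape,bool)); I=np.argwhere(d>0); H=hsv[d>0].astype(int)
    def sel(x0,x1,y0,y1,z0,z1,extra=True): 
        return P[(P[:,0]>x0)&(P[:,0]<x1)&(P[:,1]>y0)&(P[:,1]<y1)&(P[:,2]>z0)&(P[:,2]<z1)&extra]
    tab=sel(.3,.45,-.05,.05,-.03,.02); print(n,"table z",np.median(tab[:,2]))
    for k,S in dict(block=sel(.5,.66,-.16,.1,.112,.13),nest=sel(.44,.58,.2,.38,.017,.032),
        fork=sel(.46,.6,-.38,-.24,.152,.168,((H[:,0]<8)|(H[:,0]>170))&(H[:,1]>120)),base=sel(.46,.62,-.4,-.22,.004,.018),
        handletop=sel(.49,.56,-.35,-.27,.207,.225,(H[:,0]>20)&(H[:,0]<38)&(H[:,1]>120)),
        cap=sel(.54,.62,-.12,-.05,.03,.075,(H[:,0]>10)&(H[:,0]<30)&(H[:,1]>120))).items():
        if len(S)>5: print(n,k,len(S),*rect(S),"z",np.round(np.percentile(S[:,2],[5,50,95]),4))
E
```

```text
top table z -0.0006676269689789576
top block 1745 [582.8 -31.3] [183.8  61.1] 77.6 z [0.1157 0.1194 0.1224]
top nest 1432 [510.1 286.6] [91.  89.8] 72.6 z [0.0193 0.023  0.0264]
top fork 654 [ 535.6 -318.7] [50.5 80.2] 77.9 z [0.1554 0.1596 0.1626]
top base 1842 [ 540.  -309.6] [178.5 155.7] 89.6 z [0.0057 0.0098 0.0132]
top handletop 159 [ 523.  -315.9] [18.4 26.6] 58.8 z [0.2095 0.2131 0.2162]
top cap 165 [575.8 -90.1] [35.  29.9] 76.8 z [0.0372 0.054  0.0578]
side table z -0.0004243632577919664
side block 1294 [580.8 -28.5] [188.   62.2] 77.9 z [0.1132 0.1182 0.1202]
side nest 2427 [508.3 290.4] [91.8 92.2] 72.6 z [0.0199 0.0232 0.0252]
side fork 268 [ 534.2 -315.3] [55.4 80.9] 76.4 z [0.1531 0.1582 0.1602]
side base 813 [ 527.9 -313.3] [102.7 109.2] 77.1 z [0.0057 0.0081 0.0104]
side handletop 52 [ 522.2 -310.7] [16.4 25.9] 68.0 z [0.2078 0.212  0.2139]
```

```bash
python3 -m inch '[{"dx":-0.514,"dy":-0.453,"dz":-0.13},{"dx":-0.514,"dy":-0.453,"dz":-0.13},{"dx":-0.514,"dy":-0.453,"dz":-0.13},{"dx":-0.514,"dy":-0.453,"dz":-0.13},{"dx":-0.514,"dy":-0.453,"dz":-0.13},{"dx":-0.514,"dy":-0.453,"dz":-0.13},{"dx":-0.514,"dy":-0.453,"dz":-0.13},{"dx":-0.514,"dy":-0.453,"dz":-0.13},{"dx":-0.514,"dy":-0.453,"dz":-0.13},{"dx":-0.514,"dy":-0.453,"dz":-0.13},{"dx":-0.514,"dy":-0.453,"dz":-0.13},{"dx":-0.577,"dy":-0.86,"dz":-0.12,"az":17},{"dx":-0.577,"dy":-0.86,"dz":-0.12,"az":17},{"dx":-0.577,"dy":-0.86,"dz":-0.12,"az":17},{"dx":-0.577,"dy":-0.86,"dz":-0.12,"az":17},{"dx":-0.577,"dy":-0.86,"dz":-0.12,"az":17},{"dx":-0.577,"dy":-0.86,"dz":-0.12,"az":17},{"dx":-0.577,"dy":-0.86,"dz":-0.12,"az":17},{"dx":-0.577,"dy":-0.86,"dz":-0.12,"az":17},{"dx":-0.577,"dy":-0.86,"dz":-0.12,"az":17}]'
cat >> fit.py <<'E'
def pose():
    s=bot.read_state(); M=R.from_rotvec(s["tcp_rot"]).as_matrix(); return np.array(s["tool_pos"]),M,s
def look(n,fn):
    c=cal(n); im,d=bot.read_camera(n); cv2.imwrite(fn,im)
    P=cloud(n,d,np.ones(d.shape,bool),c); hsv=cv2.cvtColor(im,cv2.COLOR_BGR2HSV)[d>0].astype(int)
    return im,d,P,hsv
def box(P,x0,x1,y0,y1,z0,z1,e=True):
    return P[(P[:,0]>x0)&(P[:,0]<x1)&(P[:,1]>y0)&(P[:,1]<y1)&(P[:,2]>z0)&(P[:,2]<z1)&e]
E
python3 - <<'E'
from fit import *
p,M,s=pose(); print(s["time"],np.round(p,4),np.round(M[:,:2].T,3),np.round(s["q"],2))
im,d,P,H=look("wrist","pics/w1.png")
for k,S in dict(fork=box(P,.46,.6,-.38,-.24,.150,.17,((H[:,0]<8)|(H[:,0]>170))&(H[:,1]>120)),
 handletop=box(P,.49,.56,-.35,-.27,.205,.225,(H[:,0]>20)&(H[:,0]<38)&(H[:,1]>120))).items():
    if len(S)>5: print(k,len(S),*rect(S),"z",np.round(np.percentile(S[:,2],[5,50,95]),4))
E
```

```text
1.3 [0.1524 0.6575 0.2   ] [[-0.974  0.226  0.   ]
 [ 0.226  0.974 -0.   ]] [ 1.31  0.26  1.6   0.    1.27 -0.04]invalid input at $[0]: expected keys dx, dy, dz, ax, ay, az, fingers
```

View pics/w1.png

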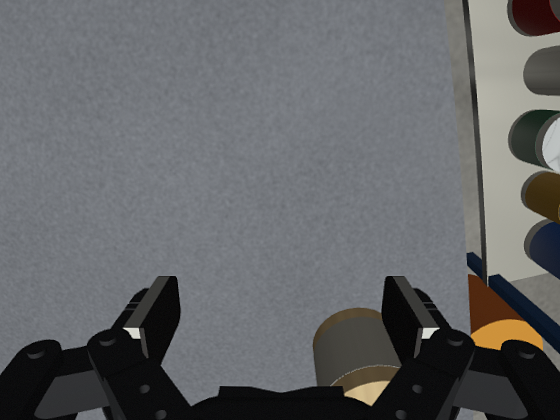

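The call was refused because every row needs all the keys, so the arm has not moved. The picture shows only bare bench.

```bash
python3 -m inch '[{"dx":-0.514,"dy":-0.453,"dz":-0.13,"ax":0,"ay":0,"az":0,"fingers":1},{"dx":-0.514,"dy":-0.453,"dz":-0.13,"ax":0,"ay":0,"az":0,"fingers":1},{"dx":-0.514,"dy":-0.453,"dz":-0.13,"ax":0,"ay":0,"az":0,"fingers":1},{"dx":-0.514,"dy":-0.453,"dz":-0.13,"ax":0,"ay":0,"az":0,"fingers":1},{"dx":-0.514,"dy":-0.453,"dz":-0.13,"ax":0,"ay":0,"az":0,"fingers":1},{"dx":-0.514,"dy":-0.453,"dz":-0.13,"ax":0,"ay":0,"az":0,"fingers":1},{"dx":-0.514,"dy":-0.453,"dz":-0.13,"ax":0,"ay":0,"az":0,"fingers":1},{"dx":-0.514,"dy":-0.453,"dz":-0.13,"ax":0,"ay":0,"az":0,"fingers":1},{"dx":-0.514,"dy":-0.453,"dz":-0.13,"ax":0,"ay":0,"az":0,"fingers":1},{"dx":-0.514,"dy":-0.453,"dz":-0.13,"ax":0,"ay":0,"az":0,"fingers":1},{"dx":-0.514,"dy":-0.453,"dz":-0.13,"ax":0,"ay":0,"az":0,"fingers":1},{"dx":-0.577,"dy":-0.86,"dz":-0.12,"ax":0,"ay":0,"az":17,"fingers":1},{"dx":-0.577,"dy":-0.86,"dz":-0.12,"ax":0,"ay":0,"az":17,"fingers":1},{"dx":-0.577,"dy":-0.86,"dz":-0.12,"ax":0,"ay":0,"az":17,"fingers":1},{"dx":-0.577,"dy":-0.86,"dz":-0.12,"ax":0,"ay":0,"az":17,"fingers":1},{"dx":-0.577,"dy":-0.86,"dz":-0.12,"ax":0,"ay":0,"az":17,"fingers":1},{"dx":-0.577,"dy":-0.86,"dz":-0.12,"ax":0,"ay":0,"az":17,"fingers":1},{"dx":-0.577,"dy":-0.86,"dz":-0.12,"ax":0,"ay":0,"az":17,"fingers":1},{"dx":-0.577,"dy":-0.86,"dz":-0.12,"ax":0,"ay":0,"az":17,"fingers":1},{"dx":-0.577,"dy":-0.86,"dz":-0.12,"ax":0,"ay":0,"az":17,"fingers":1}]'
python3 - <<'E'
from fit import *
p,M,s=pose(); print(s["time"],np.round(p,4),np.round(M.T,3),np.round(s["q"],2))
im,d,P,H=look("wrist","pics/w2.png")
for k,S in dict(fork=box(P,.46,.6,-.38,-.24,.150,.17,((H[:,0]<8)|(H[:,0]>170))&(H[:,1]>120)),
 handletop=box(P,.49,.56,-.35,-.27,.205,.225,(H[:,0]>20)&(H[:,0]<38)&(H[:,1]>120))).items():
    if len(S)>5: print(k,len(S),*rect(S),"z",np.round(np.percentile(S[:,2],[5,50,95]),4))
E
```

```text
time: 3.85
tool_pos: [0.5202, -0.3102, 0.3199]
tcp_rot: [-0.815, -3.034, -0.001]
wrist_force: [-0.7, 0.7, -0.4]
width: 0.996
3.85 [ 0.5202 -0.3102  0.3199] [[-0.865  0.501  0.   ]
 [ 0.501  0.865  0.001]
 [-0.     0.001 -1.   ]] [-0.58  0.08  1.6   0.    1.46 -1.62]
fork 2428 [ 533.9 -317.6] [49.7 80.9] 77.7 z [0.1592 0.1607 0.162 ]
handletop 657 [ 520.4 -314.1] [16.7 25.3] 59.8 z [0.2101 0.2144 0.2156]
```

```bash
python3 -m inch '[{"dx":-0.002,"dy":-0.0035,"dz":0.06,"ax":0,"ay":0,"az":0,"fingers":1},{"dx":-0.002,"dy":-0.0035,"dz":0.12,"ax":0,"ay":0,"az":0,"fingers":1},{"dx":-0.002,"dy":-0.0035,"dz":0.147,"ax":0,"ay":0,"az":0,"fingers":1},{"dx":-0.002,"dy":-0.0035,"dz":0.147,"ax":0,"ay":0,"az":0,"fingers":0.4},{"dx":-0.002,"dy":-0.0035,"dz":0.147,"ax":0,"ay":0,"az":0,"fingers":-1},{"dx":-0.002,"dy":-0.0035,"dz":0.147,"ax":0,"ay":0,"az":0,"fingers":-1},{"dx":-0.002,"dy":-0.0035,"dz":0.147,"ax":0,"ay":0,"az":0,"fingers":-1},{"dx":-0.002,"dy":-0.0035,"dz":0.147,"ax":0,"ay":0,"az":0,"fingers":-1},{"dx":-0.002,"dy":-0.0035,"dz":0.147,"ax":0,"ay":0,"az":0,"fingers":-1}]' 80
```

```text
time: 5.03
tool_pos: [0.5216, -0.3146, 0.1756]
tcp_rot: [0.813, 3.031, -0.001]
wrist_force: [-0.6, -0.1, 6.6]
width: 0.181
```

```bash
python3 -m inch '[{"dx":0,"dy":0,"dz":-0.004,"ax":0,"ay":0,"az":0,"fingers":-1},{"dx":0,"dy":0,"dz":-0.008,"ax":0,"ay":0,"az":0,"fingers":-1},{"dx":0,"dy":0,"dz":-0.008,"ax":0,"ay":0,"az":0,"fingers":-1}]'
python3 -m inch '[{"dx":0.019,"dy":-0.006,"dz":0,"ax":0,"ay":0,"az":0,"fingers":-1},{"dx":0.048,"dy":-0.015,"dz":0,"ax":0,"ay":0,"az":0,"fingers":-1},{"dx":0.081,"dy":-0.026,"dz":0,"ax":0,"ay":0,"az":0,"fingers":-1},{"dx":0.081,"dy":-0.026,"dz":-0.06,"ax":0,"ay":0,"az":0,"fingers":-1},{"dx":0.081,"dy":-0.026,"dz":-0.12,"ax":0,"ay":0,"az":0,"fingers":-1},{"dx":0.081,"dy":-0.026,"dz":-0.155,"ax":0,"ay":0,"az":0,"fingers":-1},{"dx":0.081,"dy":-0.026,"dz":-0.155,"ax":0,"ay":0,"az":0,"fingers":-1}]'
python3 - <<'E'
from fit import *
p,M,s=pose(); print(s["time"],np.round(p,4),np.round(M.T,3),np.round(s["q"],2))
for n in ["side"]:
    im,d,P,H=look(n,"pics/s2.png")
    x,y,z=p
    S=box(P,x-.03,x+.03,y-.03,y+.03,z-.2,z+.03)
    S=S[np.argsort(S[:,2])]; print(len(S),np.round(S[:8],3).tolist())
    for a in np.arange(z-.16,z+.02,.01):
        q=S[(S[:,2]>=a)&(S[:,2]<a+.01)]
        if len(q): print(round(a,3),len(q),np.round(np.median(q,0),4),np.round(np.ptp(q,0),3))
    u,v=proj(n,p)[0].astype(int); cv2.imwrite("pics/s2c.png",cv2.resize(im[max(0,v-60):v+120,max(0,u-90):u+90],None,fx=3,fy=3))
E
```

```text
time: 5.4
tool_pos: [0.5216, -0.3146, 0.1837]
tcp_rot: [0.813, 3.031, -0.001]
wrist_force: [0.0, 1.0, -2.8]
width: 0.176
time: 6.28
tool_pos: [0.4394, -0.2974, 0.3424]
tcp_rot: [0.811, 3.024, -0.005]
wrist_force: [0.3, -0.1, -2.4]
width: 0.177
6.275 [ 0.4394 -0.2974  0.3424] [[-0.866  0.501 -0.011]
 [ 0.501  0.866 -0.001]
 [ 0.009 -0.006 -1.   ]] [-0.64 -0.08  1.72  0.    1.49 -1.69]
565 [[0.448, -0.303, 0.188], [0.433, -0.295, 0.189], [0.435, -0.293, 0.189], [0.438, -0.298, 0.189], [0.44, -0.297, 0.189], [0.445, -0.299, 0.19], [0.433, -0.296, 0.19], [0.443, -0.298, 0.191]]
0.182 11 [ 0.4381 -0.2967  0.1899] [0.019 0.011 0.004]
0.192 21 [ 0.4411 -0.2961  0.1953] [0.015 0.009 0.01 ]
0.202 11 [ 0.4402 -0.2968  0.2073] [0.006 0.006 0.008]
0.212 14 [ 0.4413 -0.2969  0.2178] [0.007 0.006 0.009]
0.222 11 [ 0.4401 -0.2969  0.2267] [0.005 0.004 0.008]
0.232 14 [ 0.4405 -0.2963  0.2369] [0.007 0.006 0.008]
0.242 13 [ 0.4404 -0.2947  0.2488] [0.006 0.005 0.008]
0.252 12 [ 0.4395 -0.2945  0.2572] [0.005 0.006 0.009]
0.262 10 [ 0.4405 -0.2962  0.2652] [0.007 0.005 0.004]
0.272 16 [ 0.4385 -0.2928  0.2786] [0.01  0.009 0.007]
0.282 28 [ 0.4397 -0.2926  0.2871] [0.011 0.008 0.01 ]
0.292 24 [ 0.4397 -0.293   0.2978] [0.011 0.008 0.009]
0.302 27 [ 0.439  -0.2934  0.308 ] [0.012 0.011 0.01 ]
0.312 24 [ 0.4395 -0.2929  0.3169] [0.012 0.009 0.008]
0.322 62 [ 0.4386 -0.2847  0.3302] [0.033 0.028 0.007]
0.332 71 [ 0.4386 -0.2885  0.337 ] [0.029 0.019 0.01 ]
0.342 67 [ 0.4395 -0.2886  0.3475] [0.028 0.015 0.01 ]
0.352 66 [ 0.439  -0.2882  0.3576] [0.026 0.016 0.01 ]
```

View pics/s2c.png

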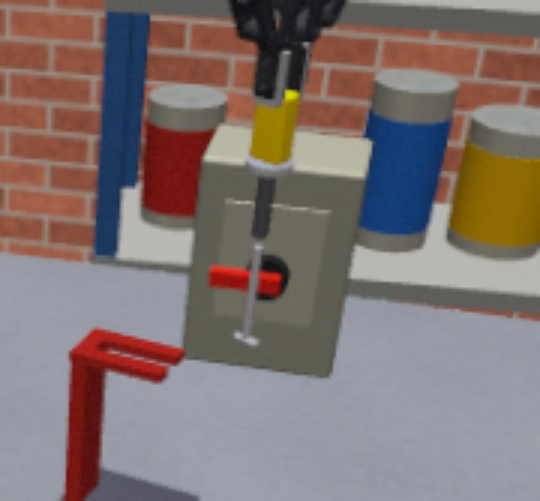

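The picker hangs upright in the jaws with its T-bar tip near z≈0.188, about 0.154 below the TCP. I'll go above the orange well for a close look.

```bash
python3 -m inch '[{"dx":-0.001,"dy":0.055,"dz":0,"ax":0,"ay":0,"az":-4,"fingers":-1},{"dx":-0.002,"dy":0.115,"dz":0,"ax":0,"ay":0,"az":-10,"fingers":-1},{"dx":-0.003,"dy":0.175,"dz":0,"ax":0,"ay":0,"az":-17.8,"fingers":-1},{"dx":-0.0043,"dy":0.23,"dz":0,"ax":0,"ay":0,"az":-17.8,"fingers":-1},{"dx":-0.0043,"dy":0.2483,"dz":0,"ax":0,"ay":0,"az":-17.8,"fingers":-1},{"dx":-0.0043,"dy":0.2483,"dz":0,"ax":0,"ay":0,"az":-17.8,"fingers":-1},{"dx":-0.0043,"dy":0.2483,"dz":0,"ax":0,"ay":0,"az":-17.8,"fingers":-1}]'
python3 - <<'E'
from fit import *
p,M,s=pose(); print(s["time"],np.round(p,4),np.round(M.T,4))
im,d,P,H=look("wrist","pics/w3.png")
print(proj("wrist",[p+M[:,2]*.15,[.567,-.085,.12],[.567,-.085,.055]]))
S=box(P,.5,.66,-.16,.1,.112,.128,H[:,1]<60); print("block",len(S),*rect(S))
S=box(P,.54,.61,-.12,-.05,.045,.07,(H[:,0]>8)&(H[:,0]<30)&(H[:,1]>120)); 
if len(S)>5: print("cap",len(S),*rect(S),np.percentile(S[:,2],[5,50,95]))
E
```

```text
time: 7.2
tool_pos: [0.5654, -0.0849, 0.3382]
tcp_rot: [0.336, 3.12, -0.005]
wrist_force: [-1.0, -0.9, -1.9]
width: 0.178
7.2 [ 0.5654 -0.0849  0.3382] [[-0.9771  0.2129 -0.0039]
 [ 0.2129  0.9771 -0.0029]
 [ 0.0032 -0.0037 -1.    ]]
[[280.24993531 183.557753  ]
 [281.17886312 169.63369081]
 [281.29777613 159.30942744]]
block 5296 [580.7 -29.6] [184.9  61. ] 77.6
cap 382 [572.7 -85.9] [35.3 24.3] 78.2 [0.05415789 0.05570829 0.05725099]
```

View pics/w3.png

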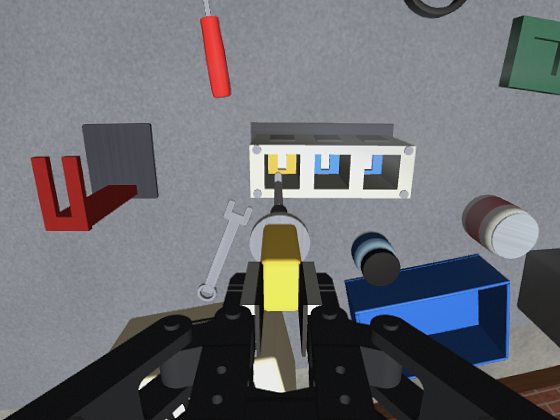

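The wrist view shows the orange cap at (282,160) with its slot pointing along the block's x, and the T-bar tip at about (278,175) near the well. I'll centre over it, go lower and measure the rod against the tool.

```bash
python3 -m inch '[{"dx":-0.0013,"dy":0.001,"dz":0.03,"ax":0,"ay":0,"az":0,"fingers":-1},{"dx":-0.0013,"dy":0.001,"dz":0.05,"ax":0,"ay":0,"az":0,"fingers":-1},{"dx":-0.0013,"dy":0.001,"dz":0.05,"ax":0,"ay":0,"az":0,"fingers":-1},{"dx":-0.0013,"dy":0.001,"dz":0.05,"ax":0,"ay":0,"az":0,"fingers":-1}]'
cat > rod.py <<'E'
from fit import *
p,M,s=pose(); print(s["time"],np.round(p,4),np.round(M.T,4))
for n in ["wrist","side","top"]:
    im,d,P,H=look(n,f"pics/{n}_rod.png")
    L=(P-p)@M; L=L[(abs(L[:,0])<.02)&(abs(L[:,1])<.015)]
    print(n)
    for a in [.03,.05,.07,.09,.11,.13,.14,.15]:
        q=L[(L[:,2]>=a)&(L[:,2]<a+.01)]
        if len(q)>3: print(a,len(q),"med",np.round(np.median(q,0)*1e3,1),"lo",np.round(np.percentile(q,3,0)*1e3,1),"hi",np.round(np.percentile(q,97,0)*1e3,1))
    if n=="wrist":
        S=box(P,.5,.66,-.16,.1,.112,.128,H[:,1]<60); print("block",len(S),*rect(S))
        S=box(P,.54,.61,-.12,-.05,.045,.07,(H[:,0]>8)&(H[:,0]<30)&(H[:,1]>120))
        if len(S)>5: print("cap",len(S),*rect(S))
        cv2.imwrite("pics/wr_c.png",cv2.resize(im[90:240,200:430],None,fx=3.4,fy=3.4,interpolation=cv2.INTER_CUBIC))
E
python3 rod.py
```

```text
time: 7.75
tool_pos: [0.5674, -0.0852, 0.2894]
tcp_rot: [0.338, 3.118, -0.005]
wrist_force: [0.1, -0.4, -1.5]
width: 0.179
7.75 [ 0.5674 -0.0852  0.2894] [[-0.9768  0.2142 -0.0056]
 [ 0.2143  0.9768 -0.0027]
 [ 0.0049 -0.0038 -1.    ]]
wrist
0.05 63 med [ 5.8 -1.1 55.8] lo [ 3.1 -5.9 50.7] hi [ 6.5  3.8 59.3]
0.07 24 med [ 3.6 -1.3 77. ] lo [ 2.2 -4.3 73. ] hi [ 4.3  1.7 79.6]
0.09 31 med [ 3.2 -1.4 94.3] lo [ 1.6 -4.6 90.2] hi [ 4.1  1.7 99.1]
0.11 27 med [  3.5  -2.4 114. ] lo [  2.   -5.  110.6] hi [  3.9   0.9 119.5]
0.13 20 med [  3.3  -2.2 134.3] lo [  2.   -5.4 130.1] hi [  4.1   0.9 138.3]
0.14 84 med [  6.5  -2.3 146.9] lo [  1.9  -5.6 141.5] hi [ 11.    0.9 148.8]
block 6729 [581.  -29.8] [184.6  61.4] 77.8
cap 440 [572.6 -86. ] [35.3 24.2] 77.6
side
0.03 30 med [ 2.8  4.8 34.6] lo [-2.4 -0.9 30.5] hi [ 6.3  7.8 39.9]
0.05 26 med [ 3.2  4.5 55.7] lo [-2.3 -0.4 50.8] hi [ 5.9  7.4 59.8]
0.07 13 med [-0.3  2.4 75.9] lo [-2.5 -3.5 73.6] hi [ 4.2  4.5 79.3]
0.09 14 med [ 1.2  2.5 94.5] lo [-1.4  1.  90.9] hi [ 3.6  4.1 99.8]
0.11 12 med [  2.    2.7 115.3] lo [ -0.8  -0.7 111.2] hi [  3.2   4.1 118.8]
0.13 12 med [  1.4   1.8 135.1] lo [ -0.4   0.  130.5] hi [  3.3   3.9 139.1]
0.14 23 med [  2.1   1.3 148.1] lo [ -7.7  -2.8 141.1] hi [  8.6   3.7 149.5]
0.15 14 med [  0.7   2.3 150.9] lo [ -7.7  -1.6 150.1] hi [ 10.2   4.1 154.2]
top
0.11 4 med [  0.5  -3.5 113.1] lo [ -0.8  -5.4 110.7] hi [  0.9  -0.4 115.6]
0.14 16 med [  2.8  -2.1 147.2] lo [ -8.   -5.7 144.9] hi [  7.6   0.3 148.9]
0.15 4 med [  3.6  -3.2 150.6] lo [  1.1  -6.2 150.3] hi [  7.6  -1.7 152.2]
```

View pics/wr_c.png

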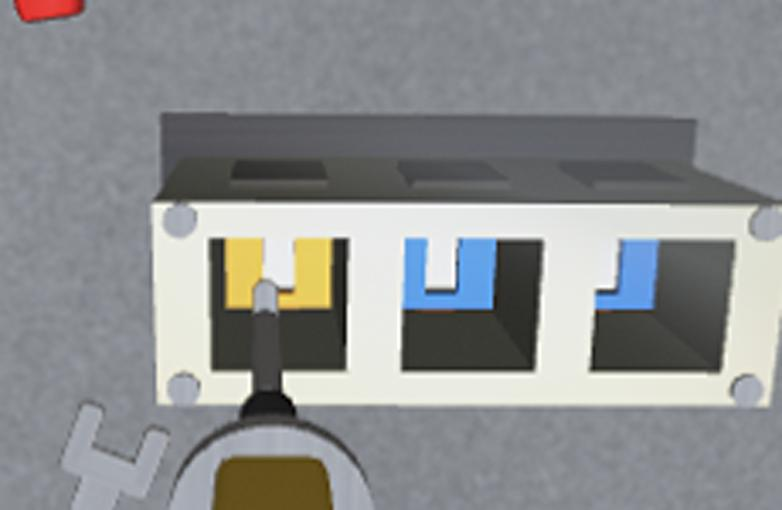

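```bash
python3 -m inch '[{"dx":0.0016,"dy":0.0036,"dz":0,"ax":0,"ay":0,"az":0,"fingers":-1},{"dx":0.0016,"dy":0.0036,"dz":0.02,"ax":0,"ay":0,"az":0,"fingers":-1},{"dx":0.0016,"dy":0.0036,"dz":0.045,"ax":0,"ay":0,"az":0,"fingers":-1},{"dx":0.0016,"dy":0.0036,"dz":0.067,"ax":0,"ay":0,"az":0,"fingers":-1},{"dx":0.0016,"dy":0.0036,"dz":0.074,"ax":0,"ay":0,"az":0,"fingers":-1},{"dx":0.0016,"dy":0.0036,"dz":0.074,"ax":0,"ay":0,"az":0,"fingers":-1},{"dx":0.0016,"dy":0.0036,"dz":0.074,"ax":0,"ay":0,"az":0,"fingers":-1}]'
sed -i 's/im\[90:240,200:430\]/im[120:230,230:350]/;s/fx=3.4,fy=3.4/fx=5,fy=5/;s/\["wrist","side","top"\]/["wrist"]/' rod.py; python3 rod.py
```

```text
time: 8.78
tool_pos: [0.5683, -0.0814, 0.2172]
tcp_rot: [0.336, 3.115, -0.006]
wrist_force: [-0.3, -0.5, -1.6]
width: 0.178
8.775 [ 0.5683 -0.0814  0.2172] [[-0.9769  0.2135 -0.0089]
 [ 0.2136  0.9769 -0.0026]
 [ 0.0081 -0.0045 -1.    ]]
wrist
0.05 66 med [ 5.9 -1.1 55.7] lo [ 3.5 -5.3 50.5] hi [ 6.7  3.7 59.9]
0.07 21 med [ 3.6 -1.3 76.6] lo [ 2.2 -4.3 73.6] hi [ 4.   1.2 79.4]
0.09 35 med [ 3.6 -1.4 95.7] lo [ 1.9 -4.6 90.7] hi [19.7 14.1 99.6]
0.11 28 med [  3.3  -1.6 114. ] lo [-20.  -5. 110.] hi [  4.1  14.1 119.2]
0.13 40 med [  2.1  -2.6 135.6] lo [-20.  -12.5 130.7] hi [  4.1  12.7 138.6]
0.14 93 med [  3.7  -1.9 146.5] lo [-20.  -12.3 140.9] hi [  8.3  12.2 148.8]
0.15 38 med [-19.8   2.3 154.4] lo [-19.9 -13.7 150.7] hi [  4.6  13.6 159.9]
block 9868 [580.7 -29.5] [184.8  60.7] 77.8
cap 523 [574.5 -85.9] [36.1 20. ] 77.8
```

View pics/wr_c.png

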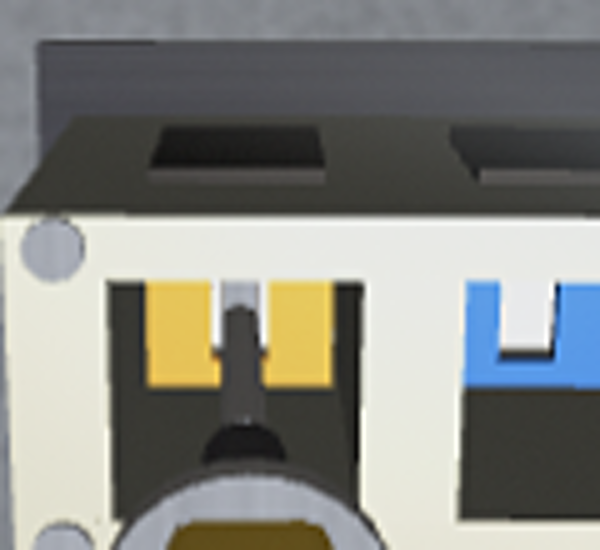

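```bash
python3 -m inch '[{"dx":0.0008,"dy":-0.0008,"dz":0,"ax":-0.15,"ay":0.5,"az":0,"fingers":-1},{"dx":0.0008,"dy":-0.0008,"dz":0,"ax":-0.15,"ay":0.5,"az":0,"fingers":-1},{"dx":0.0008,"dy":-0.0008,"dz":0,"ax":-0.15,"ay":0.5,"az":0,"fingers":-1}]'
cat > st.py <<'E'
from fit import *
import sys
p,M,s=pose(); print(s["time"],"p",np.round(p*1e3,2),"z",np.round(M[:2,2]*1e3,1),"tip",np.round((p+M@np.array([.1e-3,-2.1e-3,.153]))*1e3,1),"th",round(np.degrees(np.arctan2(M[1,0],M[0,0])),1),"F",np.round(s["wrist_force"],1),"q6",round(s["q"][5],2))
E
python3 st.py
```

```text
time: 9.2
tool_pos: [0.5676, -0.0822, 0.2177]
tcp_rot: [0.338, 3.122, -0.0]
wrist_force: [0.0, 0.6, -2.5]
width: 0.18
9.2 p [567.62 -82.17 217.67] z [ 1.  -0.2] tip [567.2 -84.2  64.7] th 167.7 F [ 0.   0.6 -2.5] q6 -1.54
```

```bash
python3 -m inch '[{"dx":0,"dy":0,"dz":0.002,"ax":0,"ay":0,"az":0,"fingers":-1},{"dx":0,"dy":0,"dz":0.004,"ax":0,"ay":0,"az":0,"fingers":-1},{"dx":0,"dy":0,"dz":0.006,"ax":0,"ay":0,"az":0,"fingers":-1},{"dx":0,"dy":0,"dz":0.008,"ax":0,"ay":0,"az":0,"fingers":-1}]'; python3 st.py
python3 -m inch '[{"dx":0,"dy":0,"dz":0.002,"ax":0,"ay":0,"az":0,"fingers":-1},{"dx":0,"dy":0,"dz":0.004,"ax":0,"ay":0,"az":0,"fingers":-1},{"dx":0,"dy":0,"dz":0.005,"ax":0,"ay":0,"az":0,"fingers":-1}]'; python3 st.py
```

```text
time: 9.7
tool_pos: [0.5676, -0.0821, 0.2094]
tcp_rot: [0.338, 3.123, 0.0]
wrist_force: [0.7, 0.5, -1.3]
width: 0.176
9.7 p [567.56 -82.12 209.41] z [ 0.8 -0.1] tip [567.1 -84.2  56.4] th 167.7 F [ 0.7  0.5 -1.3] q6 -1.54
time: 10.07
tool_pos: [0.5675, -0.0821, 0.2041]
tcp_rot: [0.338, 3.123, 0.0]
wrist_force: [-0.4, -0.7, -1.9]
width: 0.176
10.075 p [567.45 -82.1  204.14] z [0.4 0. ] tip [567.  -84.1  51.1] th 167.7 F [-0.4 -0.7 -1.9] q6 -1.54
```

```bash
python3 -m inch '[{"dx":0,"dy":0,"dz":0.0015,"ax":0,"ay":0,"az":0,"fingers":-1},{"dx":0,"dy":0,"dz":0.003,"ax":0,"ay":0,"az":0,"fingers":-1},{"dx":0,"dy":0,"dz":0.0045,"ax":0,"ay":0,"az":0,"fingers":-1},{"dx":0,"dy":0,"dz":0.006,"ax":0,"ay":0,"az":0,"fingers":-1}]'; python3 st.py
python3 -m inch '[{"dx":0,"dy":0,"dz":0.0007,"ax":0,"ay":0,"az":0,"fingers":-1},{"dx":0,"dy":0,"dz":0.0014,"ax":0,"ay":0,"az":0,"fingers":-1},{"dx":0,"dy":0,"dz":0.002,"ax":0,"ay":0,"az":0,"fingers":-1}]'; python3 st.py
```

```text
time: 10.58
tool_pos: [0.5675, -0.0821, 0.1981]
tcp_rot: [0.337, 3.123, -0.0]
wrist_force: [0.1, -0.4, -2.9]
width: 0.178
10.575 p [567.5  -82.12 198.1 ] z [ 0.6 -0.1] tip [567.  -84.2  45.1] th 167.7 F [ 0.1 -0.4 -2.9] q6 -1.54
time: 10.95
tool_pos: [0.5675, -0.0821, 0.196]
tcp_rot: [0.338, 3.123, 0.0]
wrist_force: [-0.6, -0.2, -2.8]
width: 0.175
10.95 p [567.47 -82.14 196.05] z [ 0.5 -0. ] tip [567.  -84.2  43. ] th 167.7 F [-0.6 -0.2 -2.8] q6 -1.54
```

```bash
python3 -m inch '[{"dx":0,"dy":0,"dz":0.0006,"ax":0,"ay":0,"az":0,"fingers":-1},{"dx":0,"dy":0,"dz":0.0012,"ax":0,"ay":0,"az":0,"fingers":-1}]'
python3 -m inch '[{"dx":0,"dy":0,"dz":0.0006,"ax":0,"ay":0,"az":0,"fingers":-1},{"dx":0,"dy":0,"dz":0.0012,"ax":0,"ay":0,"az":0,"fingers":-1}]'
```

```text
time: 11.2
tool_pos: [0.5675, -0.0821, 0.1949]
tcp_rot: [0.338, 3.123, 0.0]
wrist_force: [0.2, -0.1, -1.4]
width: 0.178
time: 11.45
tool_pos: [0.5676, -0.0821, 0.1938]
tcp_rot: [0.338, 3.123, -0.0]
wrist_force: [1.0, -0.3, 0.7]
width: 0.177
```

```bash
python3 -m inch '[{"dx":0,"dy":0,"dz":0.0005,"ax":0,"ay":0,"az":0,"fingers":-1},{"dx":0,"dy":0,"dz":0.0005,"ax":0,"ay":0,"az":0,"fingers":-1}]'
```

```text
time: 11.7
tool_pos: [0.5679, -0.0823, 0.1938]
tcp_rot: [0.338, 3.122, -0.0]
wrist_force: [0.3, 1.0, 1.2]
width: 0.175
```

```bash
python3 -m inch '[{"dx":0,"dy":0,"dz":0.0008,"ax":0,"ay":0,"az":0,"fingers":-1},{"dx":0,"dy":0,"dz":0.0008,"ax":0,"ay":0,"az":0,"fingers":-1}]'; python3 st.py
```

```text
time: 11.95
tool_pos: [0.5684, -0.0823, 0.1937]
tcp_rot: [0.337, 3.121, -0.0]
wrist_force: [0.2, -0.6, 3.4]
width: 0.177
11.95 p [568.38 -82.27 193.71] z [ 2.8 -0.5] tip [568.3 -84.4  40.7] th 167.7 F [ 0.2 -0.6  3.4] q6 -1.54
```

```bash
python3 -m inch '[{"dx":0.0009,"dy":0,"dz":-0.001,"ax":0,"ay":0.15,"az":0,"fingers":-1},{"dx":0.0009,"dy":0,"dz":-0.002,"ax":0,"ay":0.15,"az":0,"fingers":-1},{"dx":0.0009,"dy":0,"dz":-0.002,"ax":0,"ay":0.15,"az":0,"fingers":-1}]'; python3 st.py
```

```text
time: 12.32
tool_pos: [0.5671, -0.082, 0.1951]
tcp_rot: [-0.338, -3.123, -0.0]
wrist_force: [0.1, -0.3, -1.4]
width: 0.176
12.325 p [567.13 -82.02 195.14] z [-0.6  0.2] tip [566.5 -84.   42.1] th 167.7 F [ 0.1 -0.3 -1.4] q6 -1.54
```

```bash
python3 -m inch '[{"dx":-0.0001,"dy":0,"dz":-0.0005,"ax":0,"ay":0,"az":8,"fingers":-1},{"dx":-0.0003,"dy":-0.0001,"dz":-0.0005,"ax":0,"ay":0,"az":16,"fingers":-1},{"dx":-0.0004,"dy":-0.0001,"dz":-0.0005,"ax":0,"ay":0,"az":23,"fingers":-1},{"dx":-0.0006,"dy":-0.0002,"dz":-0.0005,"ax":0,"ay":0,"az":30,"fingers":-1},{"dx":-0.0006,"dy":-0.0002,"dz":-0.0005,"ax":0,"ay":0,"az":30,"fingers":-1}]'; python3 st.py; python3 -c "
from fit import *; print(bot.read_state()['torque'])"
```

```text
time: 12.95
tool_pos: [0.5675, -0.0823, 0.1952]
tcp_rot: [-1.132, -2.929, 0.0]
wrist_force: [-0.6, 0.2, -1.8]
width: 0.173
12.95 p [567.47 -82.28 195.23] z [-1.3  0.4] tip [565.8 -83.7  42.2] th 137.7 F [-0.6  0.2 -1.8] q6 -1.02
[ 0.00831917  0.02718632 -0.03750733]
```

```bash
python3 -m inch '[{"dx":-0.0002,"dy":0,"dz":-0.0003,"ax":0,"ay":0,"az":9,"fingers":-1},{"dx":-0.0004,"dy":-0.0001,"dz":-0.0005,"ax":0,"ay":0,"az":18,"fingers":-1},{"dx":-0.0005,"dy":-0.0002,"dz":-0.0005,"ax":0,"ay":0,"az":28,"fingers":-1},{"dx":-0.0007,"dy":-0.0003,"dz":-0.0005,"ax":0,"ay":0,"az":38,"fingers":-1},{"dx":-0.0008,"dy":-0.0004,"dz":-0.0005,"ax":0,"ay":0,"az":48,"fingers":-1},{"dx":-0.0009,"dy":-0.0005,"dz":-0.0005,"ax":0,"ay":0,"az":56,"fingers":-1},{"dx":-0.0009,"dy":-0.0006,"dz":-0.0005,"ax":0,"ay":0,"az":60,"fingers":-1},{"dx":-0.0009,"dy":-0.0006,"dz":-0.0005,"ax":0,"ay":0,"az":60,"fingers":-1}]'; python3 st.py; python3 -c "
from fit import *; print(bot.read_state()['torque'])"
```

```text
time: 13.95
tool_pos: [0.5676, -0.0833, 0.1956]
tcp_rot: [-2.442, -1.974, 0.001]
wrist_force: [0.1, 0.2, -1.7]
width: 0.178
13.95 p [567.61 -83.34 195.56] z [-1.5  0.4] tip [565.3 -82.7  42.6] th 77.9 F [ 0.1  0.2 -1.7] q6 0.02
[ 0.06079765  0.05040173 -0.0076019 ]
```

```bash
python3 -m inch '[{"dx":0,"dy":0,"dz":-0.002,"ax":0,"ay":0,"az":0,"fingers":-1},{"dx":0,"dy":0,"dz":-0.004,"ax":0,"ay":0,"az":0,"fingers":-1},{"dx":0,"dy":0,"dz":-0.007,"ax":0,"ay":0,"az":0,"fingers":-1},{"dx":0,"dy":0,"dz":-0.010,"ax":0,"ay":0,"az":0,"fingers":-1}]'; python3 st.py
```

```text
time: 14.45
tool_pos: [0.5666, -0.0832, 0.2041]
tcp_rot: [-2.44, -1.973, 0.004]
wrist_force: [1.0, 0.3, -11.1]
width: 0.179
14.45 p [566.64 -83.18 204.12] z [-4.3  0.9] tip [563.9 -82.5  51.1] th 77.9 F [  1.    0.3 -11.1] q6 0.02
```

```bash
python3 -m inch '[{"dx":0,"dy":0.0008,"dz":-0.008,"ax":-0.2,"ay":0,"az":0,"fingers":-1},{"dx":0,"dy":0.0008,"dz":-0.018,"ax":-0.2,"ay":0,"az":0,"fingers":-1},{"dx":0,"dy":0.0008,"dz":-0.03,"ax":-0.2,"ay":0,"az":0,"fingers":-1},{"dx":0,"dy":0.0008,"dz":-0.043,"ax":-0.2,"ay":0,"az":0,"fingers":-1},{"dx":0,"dy":0.0008,"dz":-0.057,"ax":-0.2,"ay":0,"az":0,"fingers":-1},{"dx":0,"dy":0.0008,"dz":-0.07,"ax":-0.2,"ay":0,"az":0,"fingers":-1},{"dx":0,"dy":0.0008,"dz":-0.083,"ax":-0.2,"ay":0,"az":0,"fingers":-1},{"dx":0,"dy":0.0008,"dz":-0.096,"ax":-0.2,"ay":0,"az":0,"fingers":-1},{"dx":0,"dy":0.0008,"dz":-0.109,"ax":-0.2,"ay":0,"az":0,"fingers":-1},{"dx":0,"dy":0.0008,"dz":-0.12,"ax":-0.2,"ay":0,"az":0,"fingers":-1},{"dx":0,"dy":0.0008,"dz":-0.131,"ax":-0.2,"ay":0,"az":0,"fingers":-1},{"dx":0,"dy":0.0008,"dz":-0.14,"ax":-0.2,"ay":0,"az":0,"fingers":-1},{"dx":0,"dy":0.0008,"dz":-0.14,"ax":-0.2,"ay":0,"az":0,"fingers":-1}]'; python3 st.py
python3 - <<'E'
from fit import *
p,M,s=pose()
im,d,P,H=look("wrist","pics/w5.png")
S=box(P,p[0]-.04,p[0]+.04,p[1]-.04,p[1]+.04,p[2]-.19,p[2]-.125,(H[:,0]>8)&(H[:,0]<30)&(H[:,1]>110)); print("cap",len(S),*rect(S),np.percentile(S[:,2],[5,50,95]))
print(proj("wrist",[.51,.288,.024]))
cv2.imwrite("pics/w5c.png",cv2.resize(im[:260,160:400],None,fx=2.3,fy=2.3))
E
```

```text
time: 16.08
tool_pos: [0.5685, -0.0836, 0.3452]
tcp_rot: [2.443, 1.975, 0.001]
wrist_force: [-0.1, 0.3, -3.6]
width: 0.179
16.075 p [568.5  -83.58 345.19] z [ 0.8 -0.2] tip [566.6 -83.1 192.2] th 77.9 F [-0.1  0.3 -3.6] q6 0.02
cap 1105 [567.  -84.1] [36.7 38.8] 77.5 [0.19906173 0.20233039 0.20506943]
[[ 168.12591021 -135.29160103]]
```

View pics/w5c.png

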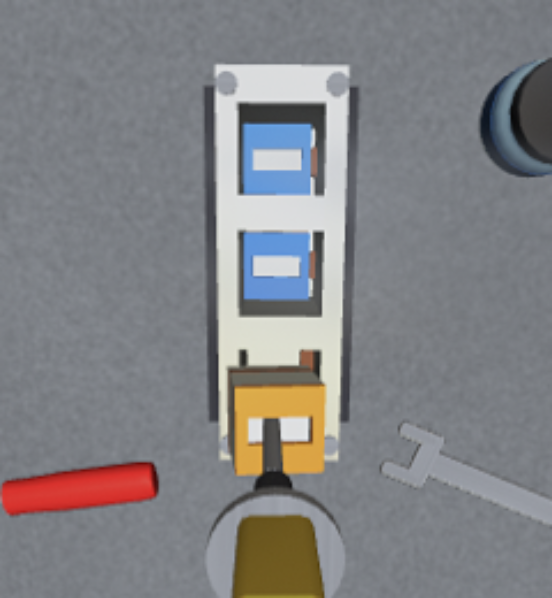

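The orange-capped cartridge hangs square and upright from the T-bar (cap at about (280,430) in the crop), and both blue ones are still in their wells. I'm carrying it towards the nest and stopping short for a look.

```bash
python3 -m inch '[{"dx":0.015,"dy":-0.007,"dz":0,"ax":0,"ay":0,"az":0,"fingers":-1},{"dx":0.045,"dy":-0.022,"dz":0,"ax":0,"ay":0,"az":1,"fingers":-1},{"dx":0.085,"dy":-0.042,"dz":0,"ax":0,"ay":0,"az":2,"fingers":-1},{"dx":0.125,"dy":-0.062,"dz":0,"ax":0,"ay":0,"az":3,"fingers":-1},{"dx":0.165,"dy":-0.081,"dz":0,"ax":0,"ay":0,"az":4,"fingers":-1},{"dx":0.205,"dy":-0.101,"dz":0,"ax":0,"ay":0,"az":5,"fingers":-1},{"dx":0.24,"dy":-0.118,"dz":0,"ax":0,"ay":0,"az":5,"fingers":-1},{"dx":0.263,"dy":-0.129,"dz":0,"ax":0,"ay":0,"az":5,"fingers":-1},{"dx":0.272,"dy":-0.1336,"dz":0,"ax":0,"ay":0,"az":5,"fingers":-1},{"dx":0.272,"dy":-0.1336,"dz":0,"ax":0,"ay":0,"az":5,"fingers":-1}]'; python3 st.py
python3 - <<'E'
from fit import *
p,M,s=pose()
im,d,P,H=look("wrist","pics/w6.png")
S=box(P,p[0]-.04,p[0]+.04,p[1]-.04,p[1]+.04,p[2]-.19,p[2]-.125,(H[:,0]>8)&(H[:,0]<30)&(H[:,1]>110)); print("cap",len(S),*rect(S),np.percentile(S[:,2],[5,50,95]))
S=box(P,.42,.6,.2,.4,.017,.032,(H[:,1]>50)); print("nest",len(S),*rect(S))
S=box(P,.42,.6,.2,.4,.004,.015,(H[:,1]>50)&(H[:,0]>60)&(H[:,0]<90)); print("floor",len(S),*rect(S))
cv2.imwrite("pics/w6c.png",im[:300])
E
```

```text
time: 17.38
tool_pos: [0.494, 0.2109, 0.3441]
tcp_rot: [-2.525, -1.868, 0.002]
wrist_force: [-0.0, 0.2, -3.4]
width: 0.177
17.375 p [493.97 210.87 344.07] z [-1.  -0.5] tip [491.8 211.5 191.1] th 73.0 F [-0.   0.2 -3.4] q6 0.65
cap 1113 [491.8 210.7] [37.  39.8] 72.7 [0.19771849 0.20104833 0.20406692]
nest 3556 [507.8 288.5] [89.5 89.7] 72.4
floor 1106 [507.6 288.9] [43.7 44.2] 72.7
```

View pics/w6c.png

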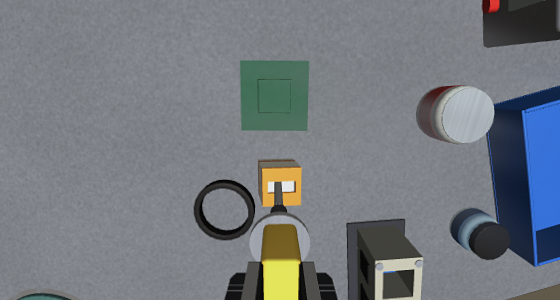

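```bash
python3 -m inch '[{"dx":0.015,"dy":-0.0015,"dz":0.002,"ax":0,"ay":0,"az":0,"fingers":-1},{"dx":0.04,"dy":-0.004,"dz":0.015,"ax":0,"ay":0,"az":0,"fingers":-1},{"dx":0.066,"dy":-0.0066,"dz":0.035,"ax":0,"ay":0,"az":0,"fingers":-1},{"dx":0.0789,"dy":-0.0079,"dz":0.058,"ax":0,"ay":0,"az":0,"fingers":-1},{"dx":0.0789,"dy":-0.0079,"dz":0.08,"ax":0,"ay":0,"az":0,"fingers":-1},{"dx":0.0789,"dy":-0.0079,"dz":0.1,"ax":0,"ay":0,"az":0,"fingers":-1},{"dx":0.0789,"dy":-0.0079,"dz":0.115,"ax":0,"ay":0,"az":0,"fingers":-1},{"dx":0.0789,"dy":-0.0079,"dz":0.12,"ax":0,"ay":0,"az":0,"fingers":-1},{"dx":0.0789,"dy":-0.0079,"dz":0.12,"ax":0,"ay":0,"az":0,"fingers":-1}]'; python3 st.py
python3 - <<'E'
from fit import *
p,M,s=pose()
for n in ["wrist","side","top"]:
    im,d,P,H=look(n,f"pics/{n}7.png")
    S=box(P,p[0]-.04,p[0]+.04,p[1]-.04,p[1]+.04,p[2]-.18,p[2]-.125,(H[:,0]>8)&(H[:,0]<30)&(H[:,1]>110)); print(n,"cap",len(S),*rect(S),np.percentile(S[:,2],[5,50,95]))
    S=box(P,.42,.6,.2,.4,.018,.030,(H[:,1]>50)&(H[:,0]>60)&(H[:,0]<90)); print("nest",len(S),*rect(S))
E
```

```text
time: 18.55
tool_pos: [0.5099, 0.2877, 0.2241]
tcp_rot: [2.527, 1.867, -0.002]
wrist_force: [-0.1, -0.4, -3.5]
width: 0.173
18.55 p [509.95 287.7  224.13] z [-0.7 -0.8] tip [507.9 288.3  71.1] th 72.9 F [-0.1 -0.4 -3.5] q6 0.77
wrist cap 1116 [507.6 287.4] [37.1 40.1] 72.3 [0.07773327 0.08104614 0.08398309]
nest 4582 [507.7 288.8] [90.4 90.1] 72.5
side cap 435 [509.  288.9] [38.7 41.2] 72.7 [0.04978734 0.08018457 0.08340423]
nest 1747 [508.  290.4] [91.9 91.5] 72.1
top cap 242 [511.9 284.9] [36.2 37.4] 73.4 [0.07603194 0.08037252 0.08434713]
nest 1196 [509.6 286.3] [91.  89.1] 72.6
```

```bash
python3 -m inch '[{"dx":0.001,"dy":-0.0012,"dz":0,"ax":0,"ay":0,"az":0,"fingers":-1},{"dx":0.001,"dy":-0.0012,"dz":0.004,"ax":0,"ay":0,"az":0,"fingers":-1},{"dx":0.001,"dy":-0.0012,"dz":0.008,"ax":0,"ay":0,"az":0,"fingers":-1},{"dx":0.001,"dy":-0.0012,"dz":0.011,"ax":0,"ay":0,"az":0,"fingers":-1},{"dx":0.001,"dy":-0.0012,"dz":0.014,"ax":0,"ay":0,"az":0,"fingers":-1},{"dx":0.001,"dy":-0.0012,"dz":0.017,"ax":0,"ay":0,"az":0,"fingers":-1},{"dx":0.001,"dy":-0.0012,"dz":0.019,"ax":0,"ay":0,"az":0,"fingers":-1}]'; python3 st.py
python3 -m inch '[{"dx":0,"dy":0,"dz":0.001,"ax":0,"ay":0,"az":0,"fingers":-1},{"dx":0,"dy":0,"dz":0.002,"ax":0,"ay":0,"az":0,"fingers":-1},{"dx":0,"dy":0,"dz":0.003,"ax":0,"ay":0,"az":0,"fingers":-1},{"dx":0,"dy":0,"dz":0.004,"ax":0,"ay":0,"az":0,"fingers":-1}]'; python3 st.py
```

```text
time: 19.58
tool_pos: [0.5097, 0.2893, 0.2061]
tcp_rot: [2.526, 1.867, 0.001]
wrist_force: [0.2, -0.3, -3.8]
width: 0.178
19.575 p [509.67 289.3  206.1 ] z [1.  0.1] tip [507.9 290.   53.1] th 72.9 F [ 0.2 -0.3 -3.8] q6 0.77
time: 20.08
tool_pos: [0.5097, 0.2893, 0.2021]
tcp_rot: [2.526, 1.867, 0.002]
wrist_force: [0.3, 0.4, -3.8]
width: 0.176
20.075 p [509.72 289.33 202.15] z [1.2 0.2] tip [507.9 290.1  49.1] th 72.9 F [ 0.3  0.4 -3.8] q6 0.77
```

Still hanging free inside the pocket mouth (underside at about 15 mm). I'll keep lowering gently.

```bash
python3 -m inch '[{"dx":0,"dy":0,"dz":0.001,"ax":0,"ay":0,"az":0,"fingers":-1},{"dx":0,"dy":0,"dz":0.002,"ax":0,"ay":0,"az":0,"fingers":-1},{"dx":0,"dy":0,"dz":0.003,"ax":0,"ay":0,"az":0,"fingers":-1},{"dx":0,"dy":0,"dz":0.004,"ax":0,"ay":0,"az":0,"fingers":-1}]'
python3 -m inch '[{"dx":0,"dy":0,"dz":0.0007,"ax":0,"ay":0,"az":0,"fingers":-1},{"dx":0,"dy":0,"dz":0.0014,"ax":0,"ay":0,"az":0,"fingers":-1},{"dx":0,"dy":0,"dz":0.002,"ax":0,"ay":0,"az":0,"fingers":-1}]'; python3 st.py
```

```text
time: 20.58
tool_pos: [0.5098, 0.2894, 0.1983]
tcp_rot: [2.526, 1.867, 0.002]
wrist_force: [-0.2, 0.3, -2.1]
width: 0.178
time: 20.95
tool_pos: [0.5099, 0.2895, 0.1965]
tcp_rot: [2.526, 1.866, 0.003]
wrist_force: [-0.7, 0.6, -1.4]
width: 0.18
20.95 p [509.94 289.46 196.46] z [1.8 0.5] tip [508.2 290.3  43.5] th 72.9 F [-0.7  0.6 -1.4] q6 0.77
```

```bash
python3 -m inch '[{"dx":0,"dy":0,"dz":0.001,"ax":0,"ay":0,"az":0,"fingers":-1},{"dx":0.0002,"dy":0,"dz":0.001,"ax":0,"ay":0,"az":-9,"fingers":-1},{"dx":0.0003,"dy":-0.0001,"dz":0.001,"ax":0,"ay":0,"az":-18,"fingers":-1},{"dx":0.0005,"dy":-0.0001,"dz":0.001,"ax":0,"ay":0,"az":-27,"fingers":-1},{"dx":0.0006,"dy":-0.0002,"dz":0.001,"ax":0,"ay":0,"az":-36,"fingers":-1},{"dx":0.0008,"dy":-0.0003,"dz":0.001,"ax":0,"ay":0,"az":-45,"fingers":-1},{"dx":0.0008,"dy":-0.0003,"dz":0.001,"ax":0,"ay":0,"az":-45,"fingers":-1}]'; python3 st.py
```

```text
time: 21.82
tool_pos: [0.5099, 0.2903, 0.1954]
tcp_rot: [1.622, 2.689, 0.002]
wrist_force: [0.2, -0.2, -1.9]
width: 0.175
21.825 p [509.93 290.3  195.44] z [1.8 0.5] tip [508.3 289.5  42.4] th 117.8 F [ 0.2 -0.2 -1.9] q6 -0.01
```

```bash
python3 -m inch '[{"dx":0.0002,"dy":0,"dz":0,"ax":0,"ay":0,"az":-9,"fingers":-1},{"dx":0.0003,"dy":-0.0001,"dz":0,"ax":0,"ay":0,"az":-18,"fingers":-1},{"dx":0.0005,"dy":-0.0001,"dz":0,"ax":0,"ay":0,"az":-27,"fingers":-1},{"dx":0.0006,"dy":-0.0002,"dz":0,"ax":0,"ay":0,"az":-36,"fingers":-1},{"dx":0.0008,"dy":-0.0003,"dz":0,"ax":0,"ay":0,"az":-45,"fingers":-1},{"dx":0.0008,"dy":-0.0003,"dz":0,"ax":0,"ay":0,"az":-45,"fingers":-1}]'; python3 st.py
python3 - <<'E'
from fit import *
p,M,s=pose()
im,d,P,H=look("wrist","pics/w8.png")
S=box(P,p[0]-.04,p[0]+.04,p[1]-.04,p[1]+.04,p[2]-.15,p[2]-.13,(H[:,0]>8)&(H[:,0]<30)&(H[:,1]>110)); print("cap",len(S),*rect(S),np.percentile(S[:,2],[5,50,95]))
cv2.imwrite("pics/w8c.png",cv2.resize(im[100:240,200:360],None,fx=4,fy=4,interpolation=cv2.INTER_CUBIC))
E
```

```text
time: 22.58
tool_pos: [0.5092, 0.2909, 0.1954]
tcp_rot: [0.475, 3.104, 0.001]
wrist_force: [-0.2, 0.6, -2.5]
width: 0.178
22.575 p [509.21 290.9  195.4 ] z [1.7 0.5] tip [508.7 289.   42.4] th 162.6 F [-0.2  0.6 -2.5] q6 -0.79
cap 1205 [504.9 290.9] [35.8 36.6] 72.6 [0.05421995 0.055714   0.05686051]
```

View pics/w8c.png

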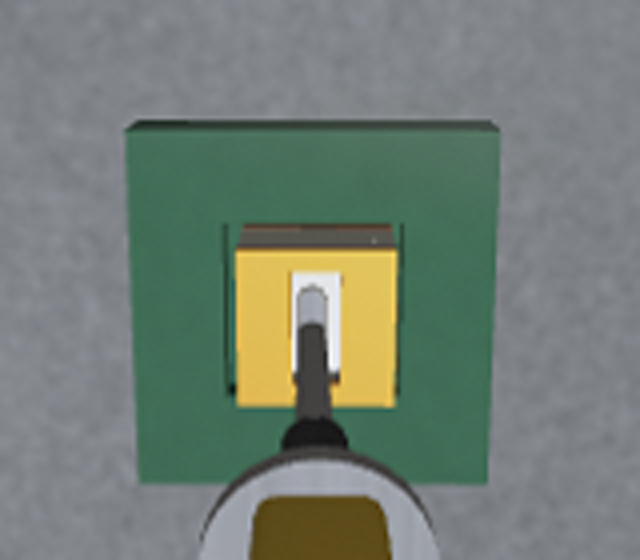

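The T-bar now lies along the slot and the cartridge stands in the pocket, but the bar sits about 3 mm towards the rear. I'll centre it, then raise slowly.

```bash
python3 -m inch '[{"dx":0.0015,"dy":0.0006,"dz":0,"ax":0,"ay":0,"az":0,"fingers":-1},{"dx":0.0032,"dy":0.0006,"dz":0,"ax":0,"ay":0,"az":0,"fingers":-1},{"dx":0.0032,"dy":0.0006,"dz":0,"ax":0,"ay":0,"az":0,"fingers":-1},{"dx":0.0032,"dy":0.0006,"dz":-0.001,"ax":0,"ay":0,"az":0,"fingers":-1},{"dx":0.0032,"dy":0.0006,"dz":-0.002,"ax":0,"ay":0,"az":0,"fingers":-1},{"dx":0.0032,"dy":0.0006,"dz":-0.0035,"ax":0,"ay":0,"az":0,"fingers":-1},{"dx":0.0032,"dy":0.0006,"dz":-0.005,"ax":0,"ay":0,"az":0,"fingers":-1}]'; python3 st.py
python3 -m inch '[{"dx":0,"dy":0,"dz":-0.001,"ax":0,"ay":0,"az":0,"fingers":-1},{"dx":0,"dy":0,"dz":-0.002,"ax":0,"ay":0,"az":0,"fingers":-1}]'; python3 st.py
```

```text
time: 23.5
tool_pos: [0.5064, 0.2924, 0.2005]
tcp_rot: [0.477, 3.104, 0.001]
wrist_force: [0.2, 0.3, -1.3]
width: 0.178
23.5 p [506.4  292.43 200.55] z [1.8 0.5] tip [506.  290.5  47.5] th 162.5 F [ 0.2  0.3 -1.3] q6 -0.78
time: 23.75
tool_pos: [0.5064, 0.2924, 0.2027]
tcp_rot: [0.477, 3.103, 0.001]
wrist_force: [0.5, -0.1, -1.6]
width: 0.179
23.75 p [506.42 292.41 202.65] z [1.9 0.5] tip [506.  290.5  49.7] th 162.5 F [ 0.5 -0.1 -1.6] q6 -0.78
```

```bash
python3 -m inch '[{"dx":0,"dy":0,"dz":-0.002,"ax":0,"ay":0,"az":0,"fingers":-1},{"dx":0,"dy":0,"dz":-0.004,"ax":0,"ay":0,"az":0,"fingers":-1},{"dx":0,"dy":0,"dz":-0.007,"ax":0,"ay":0,"az":0,"fingers":-1},{"dx":0,"dy":0,"dz":-0.011,"ax":0,"ay":0,"az":0,"fingers":-1}]'; python3 st.py
python3 -m inch '[{"dx":0,"dy":0,"dz":-0.02,"ax":0,"ay":0,"az":0,"fingers":-1},{"dx":0,"dy":0,"dz":-0.06,"ax":0,"ay":0,"az":0,"fingers":-1},{"dx":0,"dy":0,"dz":-0.1,"ax":0,"ay":0,"az":0,"fingers":-1},{"dx":0,"dy":0,"dz":-0.135,"ax":0,"ay":0,"az":0,"fingers":-1},{"dx":0,"dy":0,"dz":-0.135,"ax":0,"ay":0,"az":0,"fingers":-1}]'; python3 st.py
python3 - <<'E'
from fit import *
for n in ["wrist","side"]:
    im,d,P,H=look(n,f"pics/{n}9.png")
    S=box(P,.47,.55,.25,.33,.045,.065,(H[:,0]>8)&(H[:,0]<30)&(H[:,1]>110)); print(n,"cap",len(S),*rect(S),np.percentile(S[:,2],[5,50,95]))
    S=box(P,.42,.6,.2,.4,.018,.030,(H[:,1]>50)&(H[:,0]>60)&(H[:,0]<90)); print("nest",len(S),*rect(S))
a=cv2.imread("pics/wrist9.png")[60:300,150:430];b=cv2.imread("pics/side9.png")[300:420,200:340]
cv2.imwrite("pics/j9.png",np.hstack([cv2.resize(a,(420,360)),cv2.resize(b,(380,360))]))
E
```

```text
time: 24.25
tool_pos: [0.5064, 0.2924, 0.2138]
tcp_rot: [0.477, 3.104, 0.001]
wrist_force: [0.1, -0.3, -2.1]
width: 0.176
24.25 p [506.37 292.39 213.84] z [1.7 0.5] tip [505.9 290.5  60.8] th 162.5 F [ 0.1 -0.3 -2.1] q6 -0.78
time: 24.88
tool_pos: [0.5081, 0.2934, 0.3547]
tcp_rot: [0.475, 3.096, 0.01]
wrist_force: [0.1, 1.3, -1.7]
width: 0.175
24.875 p [508.1  293.38 354.71] z [10.3  5. ] tip [509.  292.2 201.7] th 162.5 F [ 0.1  1.3 -1.7] q6 -0.78
wrist cap 583 [504.9 290.9] [35.1 36.5] 72.0 [0.05343199 0.05571276 0.05718885]
nest 3000 [507.7 288.8] [90.  90.3] 72.5
side cap 430 [505.1 291.9] [37.2 37. ] 72.2 [0.05177268 0.05421788 0.05618972]
nest 2089 [508.1 290.4] [91.8 90.8] 72.5
```

View pics/j9.png

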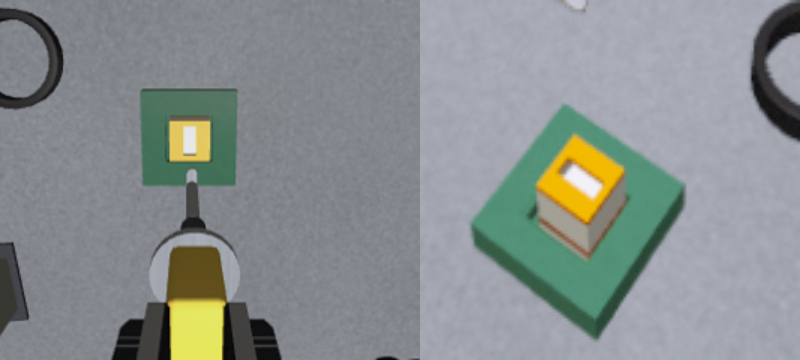

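The cartridge stands upright in the pocket. Its cap top is at 0.0555 m, which matches the pocket floor plus 45 mm. Next the picker goes back to the fork.

```bash
python3 -m inch '[{"dx":-0.006,"dy":-0.03,"dz":0,"ax":0.4,"ay":0.4,"az":0,"fingers":-1},{"dx":-0.016,"dy":-0.08,"dz":0,"ax":0.4,"ay":0.4,"az":2,"fingers":-1},{"dx":-0.025,"dy":-0.13,"dz":0,"ax":0.4,"ay":0.4,"az":3,"fingers":-1},{"dx":-0.035,"dy":-0.18,"dz":0,"ax":0.4,"ay":0.4,"az":4,"fingers":-1},{"dx":-0.045,"dy":-0.23,"dz":0,"ax":0.4,"ay":0.4,"az":5,"fingers":-1},{"dx":-0.054,"dy":-0.28,"dz":0,"ax":0.4,"ay":0.4,"az":6,"fingers":-1},{"dx":-0.063,"dy":-0.33,"dz":0,"ax":0.4,"ay":0.4,"az":7,"fingers":-1},{"dx":-0.073,"dy":-0.38,"dz":0,"ax":0.4,"ay":0.4,"az":8,"fingers":-1},{"dx":-0.083,"dy":-0.43,"dz":0,"ax":0.4,"ay":0.4,"az":9,"fingers":-1},{"dx":-0.092,"dy":-0.48,"dz":0,"ax":0.4,"ay":0.4,"az":10,"fingers":-1},{"dx":-0.102,"dy":-0.53,"dz":0,"ax":0.4,"ay":0.4,"az":11,"fingers":-1},{"dx":-0.11,"dy":-0.57,"dz":0,"ax":0.4,"ay":0.4,"az":12.6,"fingers":-1},{"dx":-0.1117,"dy":-0.5834,"dz":0,"ax":0.4,"ay":0.4,"az":12.6,"fingers":-1},{"dx":-0.1117,"dy":-0.5834,"dz":0.02,"ax":0.4,"ay":0.4,"az":12.6,"fingers":-1},{"dx":-0.1117,"dy":-0.5834,"dz":0.02,"ax":0.4,"ay":0.4,"az":12.6,"fingers":-1}]'; python3 st.py
```

```text
time: 26.85
tool_pos: [0.4364, -0.2954, 0.3246]
tcp_rot: [-0.81, -3.023, 0.002]
wrist_force: [-0.2, -1.0, -2.2]
width: 0.178
26.85 p [ 436.38 -295.36  324.6 ] z [-11.6   1.9] tip [ 433.5 -296.8  171.6] th 150.0 F [-0.2 -1.  -2.2] q6 -1.69
```

```bash
python3 -m inch '[{"dx":-0.005,"dy":0.001,"dz":0.03,"ax":-0.24,"ay":-0.6,"az":0,"fingers":-1},{"dx":-0.005,"dy":0.001,"dz":0.07,"ax":-0.24,"ay":-0.6,"az":0,"fingers":-1},{"dx":-0.005,"dy":0.001,"dz":0.11,"ax":-0.24,"ay":-0.6,"az":0,"fingers":-1},{"dx":-0.005,"dy":0.001,"dz":0.135,"ax":-0.24,"ay":-0.6,"az":0,"fingers":-1},{"dx":-0.005,"dy":0.001,"dz":0.14,"ax":-0.24,"ay":-0.6,"az":0,"fingers":-1},{"dx":-0.005,"dy":0.001,"dz":0.14,"ax":-0.24,"ay":-0.6,"az":0,"fingers":-1},{"dx":-0.005,"dy":0.001,"dz":0.14,"ax":-0.24,"ay":-0.6,"az":0,"fingers":-1}]'; python3 st.py
```

```text
time: 27.72
tool_pos: [0.4408, -0.2971, 0.1864]
tcp_rot: [0.812, 3.032, -0.001]
wrist_force: [0.2, 0.6, -1.4]
width: 0.176
27.725 p [ 440.78 -297.13  186.42] z [ 2.2 -1.5] tip [ 440.  -299.1   33.4] th 150.0 F [ 0.2  0.6 -1.4] q6 -1.69
```

```bash
python3 -m inch '[{"dx":-0.015,"dy":0.0048,"dz":0,"ax":0,"ay":0,"az":0,"fingers":-1},{"dx":-0.035,"dy":0.0112,"dz":0.001,"ax":0,"ay":0,"az":0,"fingers":-1},{"dx":-0.055,"dy":0.0176,"dz":0.002,"ax":0,"ay":0,"az":0,"fingers":-1},{"dx":-0.07,"dy":0.0224,"dz":0.003,"ax":0,"ay":0,"az":0,"fingers":-1},{"dx":-0.0787,"dy":0.0252,"dz":0.003,"ax":0,"ay":0,"az":0,"fingers":-1},{"dx":-0.0787,"dy":0.0252,"dz":0.003,"ax":0,"ay":0,"az":0,"fingers":-1},{"dx":-0.0787,"dy":0.0252,"dz":0.003,"ax":0,"ay":0,"az":0,"fingers":-1}]'; python3 st.py
python3 - <<'E'
from fit import *
im,d,P,H=look("side","pics/s10.png")
cv2.imwrite("pics/s10c.png",cv2.resize(im[80:200,270:390],None,fx=4,fy=4))
E
```

```text
time: 28.6
tool_pos: [0.5211, -0.3145, 0.1835]
tcp_rot: [0.812, 3.033, -0.001]
wrist_force: [0.4, 0.5, -1.1]
width: 0.177
28.6 p [ 521.05 -314.49  183.52] z [ 1.5 -1.2] tip [ 520.1 -316.4   30.5] th 150.0 F [ 0.4  0.5 -1.1] q6 -1.63
```

View pics/s10c.png

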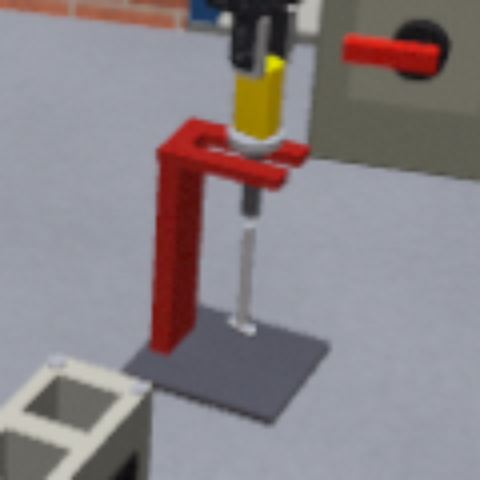

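The picker is inside the fork with its collar just above the prongs. I'll lower it until it rests.

```bash
python3 -m inch '[{"dx":0,"dy":0,"dz":0.002,"ax":0,"ay":0,"az":0,"fingers":-1},{"dx":0,"dy":0,"dz":0.004,"ax":0,"ay":0,"az":0,"fingers":-1},{"dx":0,"dy":0,"dz":0.006,"ax":0,"ay":0,"az":0,"fingers":-1},{"dx":0,"dy":0,"dz":0.007,"ax":0,"ay":0,"az":0,"fingers":-1},{"dx":0,"dy":0,"dz":0.0078,"ax":0,"ay":0,"az":0,"fingers":-1},{"dx":0,"dy":0,"dz":0.0078,"ax":0,"ay":0,"az":0,"fingers":-1}]'; python3 st.py
```

```text
time: 29.4
tool_pos: [0.5211, -0.3145, 0.1758]
tcp_rot: [0.812, 3.033, -0.001]
wrist_force: [-0.6, 0.1, -2.3]
width: 0.175
29.4 p [ 521.06 -314.52  175.83] z [ 1.8 -1.4] tip [ 520.2 -316.5   22.8] th 150.0 F [-0.6  0.1 -2.3] q6 -1.63
```

```bash
python3 -m inch '[{"dx":0,"dy":0,"dz":0.0007,"ax":0,"ay":0,"az":0,"fingers":-1},{"dx":0,"dy":0,"dz":0.0015,"ax":0,"ay":0,"az":0,"fingers":-1},{"dx":0,"dy":0,"dz":0.0015,"ax":0,"ay":0,"az":0,"fingers":-1}]'
```

```text
time: 29.78
tool_pos: [0.5214, -0.3149, 0.1757]
tcp_rot: [0.812, 3.032, -0.002]
wrist_force: [-2.3, 1.2, 5.5]
width: 0.174
```

Seated: the force reversed with no further travel. I'll release gently, back off upward and check.

```bash
python3 -m inch '[{"dx":0,"dy":0,"dz":-0.0002,"ax":0,"ay":0,"az":0,"fingers":-0.3},{"dx":0,"dy":0,"dz":-0.0002,"ax":0,"ay":0,"az":0,"fingers":0.3},{"dx":0,"dy":0,"dz":-0.0002,"ax":0,"ay":0,"az":0,"fingers":0.7},{"dx":0,"dy":0,"dz":-0.0002,"ax":0,"ay":0,"az":0,"fingers":1},{"dx":0,"dy":0,"dz":-0.0002,"ax":0,"ay":0,"az":0,"fingers":1},{"dx":0,"dy":0,"dz":-0.0002,"ax":0,"ay":0,"az":0,"fingers":1}]'
python3 -m inch '[{"dx":0,"dy":0,"dz":-0.02,"ax":0,"ay":0,"az":0,"fingers":1},{"dx":0,"dy":0,"dz":-0.06,"ax":0,"ay":0,"az":0,"fingers":1},{"dx":0,"dy":0,"dz":-0.11,"ax":0,"ay":0,"az":0,"fingers":1},{"dx":0,"dy":0,"dz":-0.17,"ax":0,"ay":0,"az":0,"fingers":1},{"dx":0,"dy":0,"dz":-0.17,"ax":0,"ay":0,"az":0,"fingers":1},{"dx":0,"dy":0,"dz":-0.17,"ax":0,"ay":0,"az":0,"fingers":1},{"dx":0,"dy":0,"dz":-0.17,"ax":0,"ay":0,"az":0,"fingers":1}]'
python3 st.py
python3 - <<'E'
from fit import *
im,d,P,H=look("side","pics/s11.png")
im,d,P,H=look("wrist","pics/w11.png")
for k,S in dict(fork=box(P,.46,.6,-.38,-.24,.150,.17,((H[:,0]<8)|(H[:,0]>170))&(H[:,1]>120)),
 handletop=box(P,.49,.56,-.35,-.27,.205,.225,(H[:,0]>20)&(H[:,0]<38)&(H[:,1]>120))).items():
    if len(S)>5: print(k,len(S),*rect(S),"z",np.round(np.percentile(S[:,2],[5,50,95]),4))
im,d,P,H=look("top","pics/t11.png")
for k,S in dict(block=box(P,.5,.66,-.16,.1,.112,.13),cap=box(P,.47,.55,.25,.33,.045,.065,(H[:,0]>8)&(H[:,0]<30)&(H[:,1]>110))).items(): print(k,len(S),*rect(S))
E
```

```text
time: 30.52
tool_pos: [0.5214, -0.3149, 0.1758]
tcp_rot: [0.812, 3.032, -0.002]
wrist_force: [-0.6, -0.6, 1.1]
width: 0.998
time: 31.4
tool_pos: [0.5201, -0.314, 0.3441]
tcp_rot: [0.812, 3.034, -0.001]
wrist_force: [-0.3, -0.2, -0.3]
width: 0.999
31.4 p [ 520.14 -313.99  344.07] z [ 0.2 -0.6] tip [ 519.  -315.8  191.1] th 150.0 F [-0.3 -0.2 -0.3] q6 -1.63
fork 2171 [ 534.  -317.9] [50.  81.2] 77.7 z [0.1593 0.1607 0.162 ]
handletop 581 [ 520.5 -315. ] [17.  25.7] 60.1 z [0.2108 0.2145 0.2158]
block 1749 [582.7 -31.3] [184.2  61.1] 77.5
cap 221 [506.8 288.5] [36.4 35.2] 72.5
```

```bash
python3 -c "
from workcell import bot
print(bot.finish_job())"
```

```text
the job is handed in; nothing more can be done
None
```

The spent orange-capped cartridge now stands in the green nest and the picker is back in its fork. I handed the job in at about 31.5 s of the 72 s.

- **Extraction:** I felt for the recess bottom in fine steps. Net upward force in the readings reached about 3.4 N, roughly 5 N on the cartridge after allowing for the picker's weight. I raised the picker about 2 mm, turned it 90° and drew the cartridge out.
- **Placing:** I lowered it until its weight came off the picker. After turning back, the T-bar sat about 3 mm off centre in the slot. I corrected that before raising, and it came out without catching.
- **Cartridge check:** The cap top measured about 55 mm above the bench, which is what it should be standing on the pocket floor. The cartridge is square with the pocket, about 3 mm off its centre, and upright in the picture.
- **Picker check:** The handle is within about 1 mm of its starting position and height. The gripper is open and about 17 cm clear above it.
- **Block and blue cartridges:** The block measured unmoved at the end. Both blue cartridges showed in place right after the lift, and I did not measure them again.
- **Camera disagreement:** The cameras differed by 2–4 mm in y, so I lined things up by their positions relative to each other in the same view.
- **Not checked:** The picture limit stopped me viewing the last side picture, so the final checks on the picker and block are depth measurements only. I did not re-measure the other bystanders.
- **Refused call:** The first move call was refused because its rows lacked some keys. Nothing moved.

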